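# Bolt the vented shoe chest

## Task

Two small wooden shoe chests stand on the cobbler's bench, each with its barrel bolt drawn back and the bolt's handle standing up. Bolt the chest whose lid has the row of three round vent holes: slide its bolt fully across into the keeper, then turn the handle down into the notch so that it lies flat. Leave the bolt of the other chest, the one with the bow handle on its lid, as it is.

Things in the scene. Friction and masses are not known exactly. Their poses are not given: they have to be found in the camera images.
- chest: Chest to bolt: closed wooden box fixed to the bench, 200 (x) by 280 (y) by 100 mm high, three round 38 mm vents in its lid. Origin: centre of underside; z up, front face at x = -100 mm (robot's side). Steel bolt along y, axis at x = -70, z = 122 mm, slides to -y into the keeper. In front of it, at x = -90 mm, a 5 mm rail 32 mm high, with one notch, open at the top, from y = -8 to +22 mm.
- bolt_knob (a point): Centre of the 20 mm steel ball ending the bolt's handle, a straight 10 mm bar; 55 mm from the bolt's axis. Axes: z outward along the handle, y along the bolt (the chest's y). In the chest's frame (mm): x = -70 - 55 sin a, y = 55 - s, z = 122 + 55 cos a, where s is joint bolt in mm and a is joint bolt_handle. Lying in the notch it overhangs the chest's front by 25 mm.
- bolt (a joint): Slide of the bolt in m: 0 drawn back, 0.055 fully across (end stop, bar through the keeper). Starts between 0 and 0.012, stays where it is left, takes about 2 N to slide. The handle fits the notch from 0.040 to 0.055.
- bolt_handle (a joint): Turn of the handle about the bolt's axis in rad: 0 straight up, positive leaning to the chest's front (-x), 1.57 lying level in the notch (stop), -0.35 rear stop. Starts between -0.2 and 0.3; slight friction (about 1 N at the ball) keeps it where it is left. Away from the notch the rail stops it at about 0.8.
- bolt2_knob (a point): The same ball on the handle of the other chest's bolt, which must stay as it is. That chest is alike but has a dark bow handle, 130 mm long, on its lid in place of the vents.

How it is judged:
By the outcome, as a careful person would: the job done as asked, in the order asked, and still so for the second after the job is handed in, with the robot touching nothing.
It also fails if it takes over 32 s, if anything falls off the work surface, if the arm or the gripper's body presses on something with over 40 N, if the wrist force passes 120 N, or if a joint passes its speed limit or range.

## Robot

A 6-joint arm with a two-finger parallel gripper is mounted at the origin on the work surface. World frame = base frame: x ahead of the robot, y to its left, z up, the work surface at z = 0. Lengths are in m, angles in degrees, forces in N, time in s.
With the tool pointing down it reaches from about 0.325 to 0.85 m from the base axis. Payload 15.5 kg.
Tool frame: the origin (TCP) lies midway between the tips of the shut fingers; the grasp point (between the pads) lies 19 mm behind it; z points along the fingers, y is the line along which they close (so a half turn about z gives the same grasp; the last joint's range is limited). The gripper opens to 91 mm and grips with 3 to 60 N. Pads are 32 mm wide; open, the fingers measure 118 mm over their backs; the gripper's body (76 mm by 178 mm) begins 60 mm behind the grasp point.
Start: joints at [-70.617, 28.281, 77.091, -0, 74.628, -5.472], TCP at [0.263, -0.567, 0.214] pointing down, gripper open.
Joint ranges: [-166.48, 166.48], [-47.26, 123.95], [12.59, 153.08], [-70.14, 250.14], [6.76, 159.57], [-176.63, 176.63]. Speed limits (degrees/s): [108.29, 108.29, 147.25, 172.46, 172.46, 172.46].

## Interface

Orientations are given as a 3x3 rotation matrix whose columns are the frame's x, y, z axes.
In Python, from bench import ctrl gives the robot as it stands. The module is installed in compiled form; this text tells all that it offers. Calls block until the motion is done:
- ctrl.goto(position, orientation): joint-space move of the TCP to a pose.
- ctrl.move_l(position, vel=0.15, ori=None, contact_N=None): straight line of the TCP; ori=None keeps the orientation; vel is the mean speed in m/s. With contact_N (N) it stops when the force on the tool has changed by that much, and returns True; else False.
- ctrl.movej(angles): joint-space move.
- ctrl.command_gripper(opening): opening from 0.0 (shut) to 1.0 (fully open); the grip force is fixed at half the most; returns when the fingers have stopped.
- ctrl.sleep(seconds).
- ctrl.ik(position, orientation): joint angles nearest the present ones, or None.
- ctrl.read_camera(name): name is "scene" or "side" or "wrist"; returns the picture (420x560x3 uint8, blue, green, red); there is no depth.
- ctrl.camera_params(name): a dict with "fx", "fy", "cx", "cy" (pixels), "pose" (4x4, takes a point from camera to world coordinates); the wrist camera has in their place "T_tool_cam" (4x4, takes a point from camera to tool coordinates, whose origin is the TCP and whose axes are the flange's). Camera axes: x right, y up, looking along -z (the intrinsics and any distortion apply to the point x, -y, -z); pixel columns grow to the right and rows downward; lengths in m; the calibration is good to about 2 mm. A picture is of the moment at which its call begins: read the wrist's pose just before it. camera_params takes no time and is no camera call.
A pose or a line that the arm cannot do raises ctrl.MotionError and nothing moves.
- ctrl.sign_off(): hands the job in; it is judged then, once.
Readings, each from a call of its own:
- ctrl.current_t(): time.
- ctrl.current_q(): joint angles.
- ctrl.current_dq(): joint speeds.
- ctrl.current_effort(): joint torques, N m.
- ctrl.current_tool_pos(): TCP position.
- ctrl.current_eef_rot(): TCP orientation.
- ctrl.current_contact_force(): force on the tool from outside, world axes, zero at the start.
- ctrl.current_wrist_torque(): the same for the moment, N m.
- ctrl.current_grip_width(): opening from 0.0 (shut) to 1.0 (fully open).
- ctrl.current_grasp_force(): force on a finger pad.
Only numpy, scipy, OpenCV 4.12 (cv2) and the standard library are available. Lean on these libraries where they do the work, as an engineer would, in place of code of your own. Each camera call takes 0.05 s, during which the arm holds its last target. There are 200 camera calls.

## Working session

There is one attempt and no reset: what is moved stays moved. The work goes in short steps, each a Python script; the robot and the scene stay as the last script left them, time stands still between calls to the robot, and variables do not carry over. Pictures are saved under pics/ and viewed, at most 10 in all, crops included, and the job is handed in when it is done.

```bash
mkdir -p pics; python3 - <<'E'
from bench import ctrl
import cv2,numpy as np
np.set_printoptions(precision=4,suppress=True)
for n in("scene","side"):
    cv2.imwrite(f"pics/{n}0.png",ctrl.read_camera(n)); print(n,ctrl.camera_params(n))
print(ctrl.camera_params("wrist"),ctrl.current_eef_rot(),ctrl.current_t())
E
```

```text
scene {'fx': 393.08517461725825, 'fy': 393.08517461725825, 'cx': 285.69394350965626, 'cy': 207.01463996872627, 'pose': array([[-0.8573, -0.3311,  0.3942,  0.8937],
       [ 0.5145, -0.5777,  0.6337,  0.5574],
       [ 0.0179,  0.7461,  0.6656,  0.6687],
       [ 0.    ,  0.    ,  0.    ,  1.    ]])}
side {'fx': 414.3941536547288, 'fy': 414.3941536547288, 'cx': 282.39013297472087, 'cy': 217.22924191539002, 'pose': array([[-0.9361,  0.215 , -0.2783,  0.3635],
       [-0.3511, -0.525 ,  0.7753,  0.565 ],
       [ 0.0206,  0.8235,  0.567 ,  0.5258],
       [ 0.    ,  0.    ,  0.    ,  1.    ]])}
{'fx': 295.22371903413017, 'fy': 295.22371903413017, 'cx': 278.7194456275696, 'cy': 212.70589105542027, 'T_tool_cam': array([[-0.0017,  0.9584,  0.2856,  0.0805],
       [ 1.    ,  0.0016,  0.0006,  0.0005],
       [ 0.0001,  0.2856, -0.9584, -0.1707],
       [ 0.    ,  0.    ,  0.    ,  1.    ]])} [[ 0.9074  0.4203 -0.0004]
 [ 0.4203 -0.9074  0.001 ]
 [ 0.0001 -0.0011 -1.    ]] 0.1
```

View pics/scene0.png

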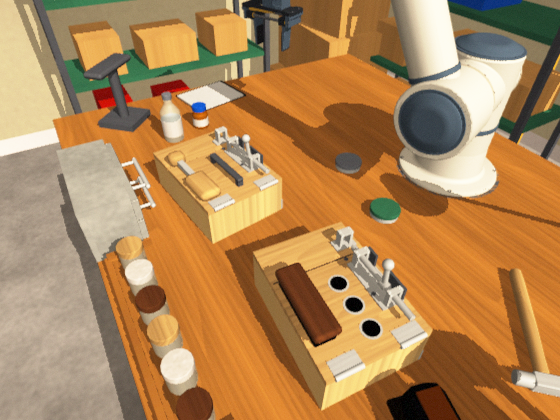

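View pics/side0.png

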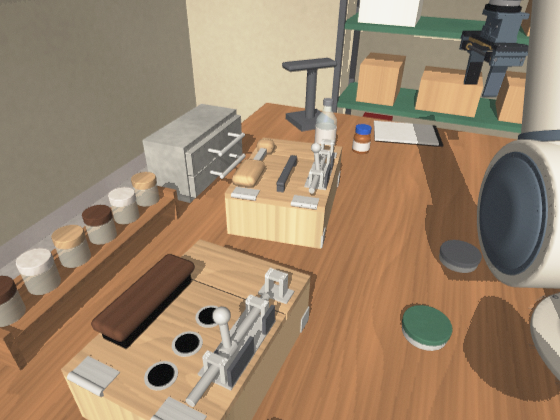

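The vented chest is the nearer one. Its vents are at scene (338,284), (354,304), (371,329) and side (209,316), (187,344), (161,376). Its knob is at scene (388,265) and side (221,315), with the keeper toward -y.

```bash
cat > h.py <<'E'
from bench import ctrl
import cv2,numpy as np
np.set_printoptions(precision=4,suppress=True)
def ray(n,uv,pose=None):
    p=ctrl.camera_params(n); T=p["pose"] if pose is None else pose
    d=T[:3,:3]@np.array([(uv[0]-p["cx"])/p["fx"],-(uv[1]-p["cy"])/p["fy"],-1]); return T[:3,3],d/np.linalg.norm(d)
def tri(rays):
    A=0;b=0
    for o,d in rays:
        M=np.eye(3)-np.outer(d,d);A=A+M;b=b+M@o
    x=np.linalg.solve(A,b); return x,[np.linalg.norm(np.cross(x-o,d)) for o,d in rays]
def plane(r,z): return r[0]+r[1]*(z-r[0][2])/r[1][2]
E
python3 - <<'E'
from h import *
S=cv2.imread("pics/scene0.png");D=cv2.imread("pics/side0.png")
def vents(im,box):
    x0,y0,x1,y1=box; m=(im[y0:y1,x0:x1].max(2)<45).astype(np.uint8)
    n,l,s,c=cv2.connectedComponentsWithStats(m)
    return [(round(c[i][0]+x0,1),round(c[i][1]+y0,1),s[i][4]) for i in range(1,n) if s[i][4]>60]
print(vents(S,(325,270,390,345)),vents(D,(140,300,228,392)))
for n,L in(("scene",[(338,284),(354,304),(371,329)]),("side",[(209,316),(187,344),(161,376)])):
    print(n,[plane(ray(n,p),.1) for p in L])
print(tri([ray("scene",(388,265)),ray("side",(221,315))]))
print("keeper top",tri([ray("scene",(343,232)),ray("side",(277,275))]))
a=cv2.resize(S[210:350,300:440],None,fx=4,fy=4,interpolation=2)[:, :]
b=cv2.resize(D[260:400,170:310],None,fx=4,fy=4,interpolation=2)
cv2.imwrite("pics/crop.png",cv2.resize(np.hstack([a,b]),(800,400)))
E
```

```text
[(np.float64(338.2), np.float64(282.6), np.int32(147)), (np.float64(353.7), np.float64(304.2), np.int32(176)), (np.float64(370.9), np.float64(328.0), np.int32(207))] [(np.float64(153.8), np.float64(314.7), np.int32(279)), (np.float64(206.3), np.float64(315.7), np.int32(180)), (np.float64(186.6), np.float64(342.7), np.int32(327)), (np.float64(160.4), np.float64(374.5), np.int32(422))]
scene [array([0.5821, 0.2398, 0.1   ]), array([0.5837, 0.2876, 0.1   ]), array([0.5897, 0.3393, 0.1   ])]
side [array([0.5816, 0.2385, 0.1   ]), array([0.5848, 0.289 , 0.1   ]), array([0.5888, 0.3391, 0.1   ])]
(array([0.5306, 0.2922, 0.1769]), [np.float64(0.0007219674101385476), np.float64(0.0007219674101385129)])
keeper top (array([0.5149, 0.1603, 0.1292]), [np.float64(0.0006747236418107323), np.float64(0.0006747236418108093)])
```

View pics/crop.png

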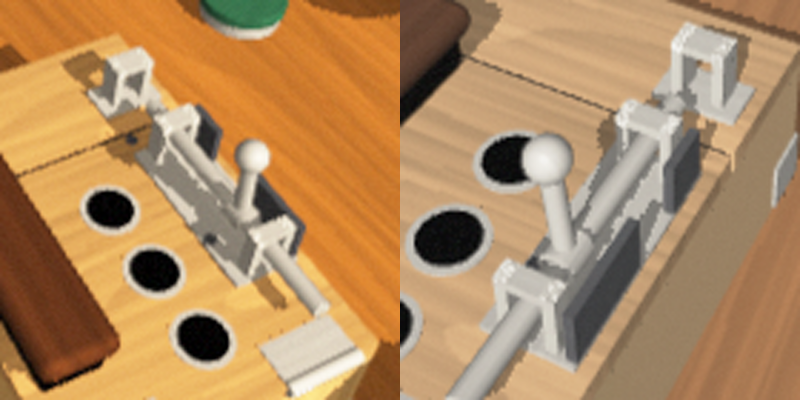

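The crop agrees: the handle is almost upright and leans slightly back. Its base is at scene (385,285) and side (227,346). The vent row gives a yaw of about -4°. Next I hover over it and take a closer look.

```bash
cat >> h.py <<'E'
Y=np.array([.0072,.1006,0]);Y/=np.linalg.norm(Y);Z=np.array([0,0,1.]);X=np.cross(Y,Z)
R=np.column_stack([X,-Y,-Z])
K=np.array([.5306,.2922,.1769])
E
python3 - <<'E'
from h import *
print("base",tri([ray("scene",(385,285.3)),ray("side",(227,345.8))]))
p=ctrl.current_tool_pos(); ctrl.move_l([p[0],p[1],.31],vel=.2)
ctrl.goto(K-.06*X+[0,0,.10],R)
P=np.eye(4);P[:3,:3]=ctrl.current_eef_rot();P[:3,3]=ctrl.current_tool_pos()
im=ctrl.read_camera("wrist");cv2.imwrite("pics/w1.png",im)
W=P@ctrl.camera_params("wrist")["T_tool_cam"];np.save("W1.npy",W);print(P,ctrl.current_t())
E
```

```text
base (array([0.5267, 0.2938, 0.1254]), [np.float64(0.002664599236970289), np.float64(0.002664599236970295)])
[[ 0.9974 -0.072   0.0001  0.4711]
 [-0.072  -0.9974 -0.0001  0.296 ]
 [ 0.0001  0.     -1.      0.2769]
 [ 0.      0.      0.      1.    ]] 3.8917
```

View pics/w1.png

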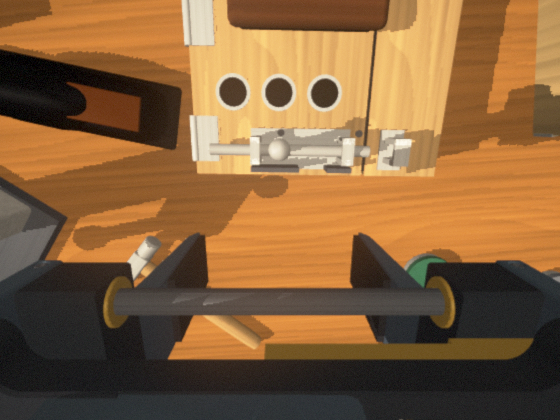

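The wrist view shows the knob at (278,150) and the bolt from (215,149) to (365,152). The rail notch spans columns 299–325 at row 168, and the chest's front edge is near row 175.

```bash
python3 - <<'E'
from h import *
W=np.load("W1.npy");r=lambda u:ray("wrist",u,W)
k=tri([ray("scene",(388,265)),ray("side",(221,315)),r((278,150))]);print("knob",k)
cx=lambda p:(np.dot(p-K,X),np.dot(p-K,Y))
for n,u,z in(("knob",(278,150),.177),("boltL",(215,149),.122),("boltR",(365,152),.122),("notchL",(299,168),.132),("notchR",(325,168),.132),("frontL",(199,175),.1),("frontR",(436,176),.1),("vent",(279,92),.1)):
    p=plane(r(u),z);print(n,p,"rel knob x,y",cx(p))
E
```

```text
knob (array([0.5303, 0.292 , 0.1767]), [np.float64(0.0008470013102232431), np.float64(0.0006856694696619431), np.float64(0.0004423191619263902)])
knob [0.53   0.2918 0.177 ] rel knob x,y (np.float64(-0.0005910925065833561), np.float64(-0.00045991794171932156))
boltL [0.5317 0.3601 0.122 ] rel knob x,y (np.float64(-0.003786909592427857), np.float64(0.0677880903559726))
boltR [0.5165 0.1983 0.122 ] rel knob x,y (np.float64(-0.007361997304475983), np.float64(-0.09466023222258699))
notchL [0.5059 0.2712 0.132 ] rel knob x,y (np.float64(-0.023111838284649654), np.float64(-0.022705185650376894))
notchR [0.5039 0.2435 0.132 ] rel knob x,y (np.float64(-0.023177966472261828), np.float64(-0.05045499734549211))
frontL [0.5018 0.3878 0.1   ] rel knob x,y (np.float64(-0.035588617026998566), np.float64(0.09330827306455935))
frontR [0.4799 0.108  0.1   ] rel knob x,y (np.float64(-0.03744925452886616), np.float64(-0.18736518644633146))
vent [0.5859 0.2867 0.1   ] rel knob x,y (np.float64(0.05555255107224514), np.float64(-0.0015577296484574647))
```

```bash
python3 - <<'E'
from h import *
k=np.array([.5303,.292,.1767]); g=k-.019*Z
ctrl.move_l(g+.06*Z,vel=.15); print(ctrl.move_l(g,vel=.08,contact_N=8))
f0=ctrl.current_contact_force()
ctrl.command_gripper(0.0); print("grip",ctrl.current_grip_width()*91,ctrl.current_grasp_force(),f0,ctrl.current_contact_force())
print(ctrl.move_l(g-.062*Y,vel=.05,contact_N=15))
p=ctrl.current_tool_pos();print("slid",np.dot(p-g,Y),np.dot(p-g,X),ctrl.current_grip_width()*91,ctrl.current_contact_force(),ctrl.current_t())
cv2.imwrite("pics/s2.png",cv2.resize(ctrl.read_camera("side")[200:400,150:350],(600,600)))
E
```

```text
False
grip 17.79574798185748 30.000050961971283 [-0.251   0.1706  0.6729] [-0.2734 -0.3396  0.1382]
True
slid -0.04494014661301217 0.00027498290054555355 18.1267912334389 [ 2.2931 12.0685  0.1785] 7.5
```

View pics/s2.png

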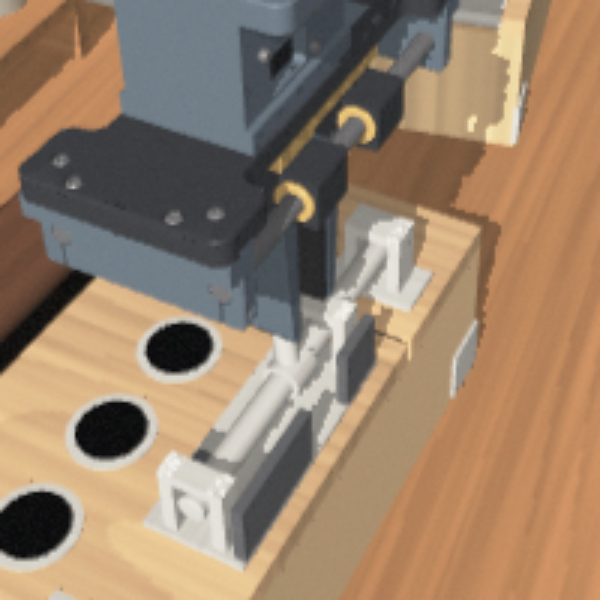

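The side view shows the bolt's bar through the keeper and the handle in line with the notch. The 45 mm of travel fits a start of s≈10 mm. Next I turn the handle along its arc.

```bash
python3 - <<'E'
from h import *
p=np.array(ctrl.current_tool_pos()); a0=-.11
C=p+.055*np.sin(a0)*X-.055*np.cos(a0)*Z
for a in np.linspace(a0,1.57,10)[1:]:
    c=ctrl.move_l(C-.055*np.sin(a)*X+.055*np.cos(a)*Z,vel=.06,contact_N=25)
    print(round(a,2),c,ctrl.current_contact_force(),ctrl.current_grip_width()*91)
    if c:break
q=np.array(ctrl.current_tool_pos());print(np.dot(q-p,X),np.dot(q-p,Y),q[2]+.019,ctrl.current_t())
cv2.imwrite("pics/s3.png",cv2.resize(ctrl.read_camera("side")[200:400,150:350],(600,600)))
E
```

```text
0.08 False [ 2.5323 10.055  -1.9308] 17.880385278351447
0.26 False [ 2.884   9.6471 -0.4581] 17.923319343438035
0.45 False [ 1.0912 10.7457  0.4525] 17.823532634852533
0.64 False [ 2.1112 10.9755  0.6111] 17.422062283875352
0.82 False [ 0.7531 11.2843  0.3838] 18.130772399921707
1.01 False [ 0.6929 12.6366  0.8162] 17.69873754092381
1.2 False [ 0.3199 12.4947  1.3249] 17.6704553250268
1.38 False [-1.04   14.1274  1.5192] 17.944458302257427
1.57 False [-2.0785 14.377   0.0621] 17.87649808415237
-0.060602519544788784 0.0007843552230824901 0.12238004653109016 10.4583
```

View pics/s3.png

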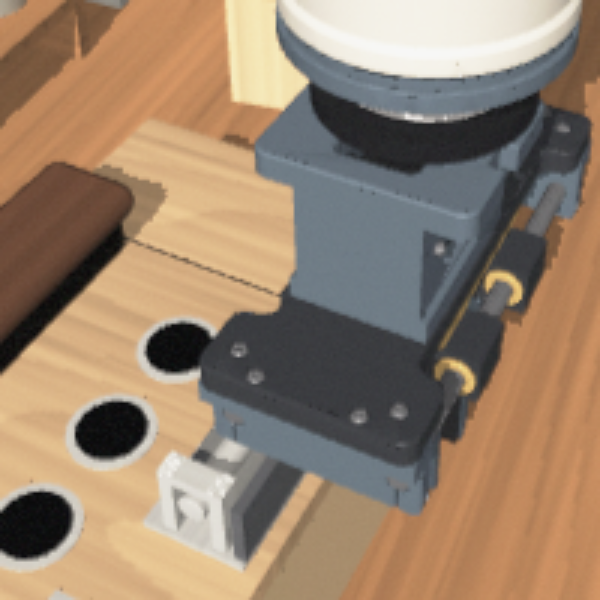

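The arc finished with low forces. I press the handle to its stop, release, back off and check.

```bash
python3 - <<'E'
from h import *
q=np.array(ctrl.current_tool_pos())
c=ctrl.move_l(q-.006*Z,vel=.03,contact_N=10); p=np.array(ctrl.current_tool_pos());print(c,p[2]+.019,ctrl.current_contact_force())
ctrl.command_gripper(1.0)
ctrl.move_l(p+.09*Z,vel=.15); ctrl.move_l(p+.16*Z-.05*X-.20*Y,vel=.2)
print(ctrl.current_contact_force(),ctrl.current_t())
a=ctrl.read_camera("side");b=ctrl.read_camera("scene")
cv2.imwrite("pics/f.png",np.hstack([cv2.resize(a[240:380,170:310],(400,400)),cv2.resize(b[210:350,300:440],(400,400))]))
E
```

```text
False 0.11665232043934655 [-3.2554 10.5525  1.3139]
[-0.3606  0.6482 -0.3391] 14.0167
```

View pics/f.png

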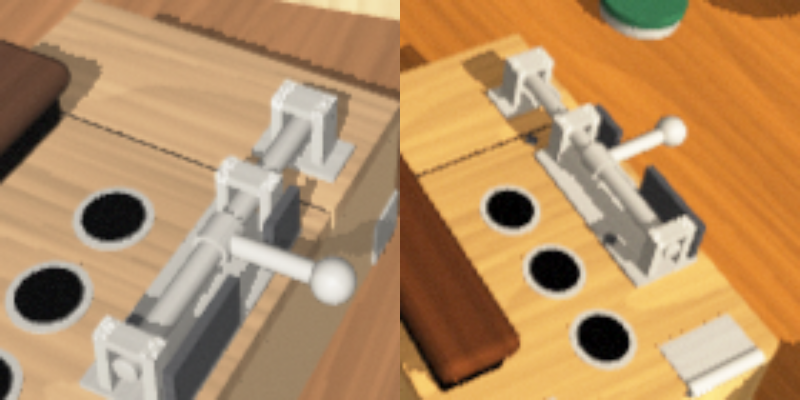

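The handle is down in the notch. The ball is at side (286.6,338.4) and scene (395.9,255.9). I'll check its height, which should be about 0.122.

```bash
python3 - <<'E'
from h import *
x,e=tri([ray("side",(286.6,338.4)),ray("scene",(395.9,255.9))]);print(x,e,np.dot(x-K,X),np.dot(x-K,Y))
E
```

```text
[0.4655 0.2558 0.1256] [np.float64(0.000582462977043896), np.float64(0.0005824629770439559)] -0.062296805010988894 -0.040972592984571114
```

The height reads about 3 mm high and y about 4 mm short, which is at the noise limit. I'll nudge with shut fingers to be certain: first toward -y, then down.

```bash
python3 - <<'E'
from h import *
b=np.array([.4655,.2558,.122])-.006*X
ctrl.command_gripper(0.0)
s=b+.036*Y
ctrl.move_l(s+.08*Z,vel=.25); print(ctrl.move_l(s-.006*Z,vel=.12,contact_N=8))
c=ctrl.move_l(s-.03*Y-.006*Z,vel=.04,contact_N=10);p=np.array(ctrl.current_tool_pos());print("y push",c,np.dot(p-b,Y),ctrl.current_contact_force())
ctrl.move_l(p+.006*Y,vel=.05);ctrl.move_l(p+.006*Y+.05*Z,vel=.15)
t=b-.003*Y; ctrl.move_l(t+.04*Z,vel=.15)
c=ctrl.move_l(t-.002*Z,vel=.04,contact_N=10);p=np.array(ctrl.current_tool_pos());print("press",c,p[2],ctrl.current_contact_force())
ctrl.move_l(p+.09*Z,vel=.2);ctrl.move_l(p+.15*Z-.05*X-.2*Y,vel=.25)
print(ctrl.current_contact_force(),ctrl.current_t())
cv2.imwrite("pics/f2.png",np.hstack([cv2.resize(ctrl.read_camera("side")[240:380,170:310],(400,400)),cv2.resize(ctrl.read_camera("scene")[210:350,300:440],(400,400))]))
E
```

```text
False
y push True 0.015963217214540415 [-1.4236 11.1123 -0.9261]
press True 0.1302768246655679 [-5.0809 -1.7672 22.119 ]
[ 0.2943  0.0959 -0.21  ] 21.5
```

View pics/f2.png

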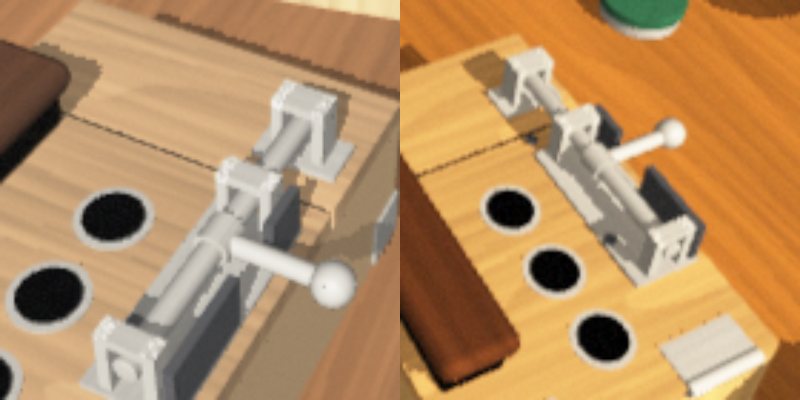

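Both nudges met firm stops: the ball's top is at z≈0.130, so the handle is level, and the bolt is at its end stop. The picture shows the bar in the keeper and the handle lying in the notch.

```bash
python3 -c "
from bench import ctrl
print(ctrl.sign_off())"
```

```text
the job is handed in; nothing more can be done
None
```

The vented chest is bolted: its bolt is fully across in the keeper and the handle lies flat in the notch. The robot did not touch the other chest's bolt, and I handed the job in at about 21.6 s, with no verdict returned.

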